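Load the ramekin on the cam lift and hold the lever at full lift

TASK

Take the cream-coloured ramekin off the freely spinning turntable and set it down (do not drop it) upright and centred on the round plate of the cam lift while the plate is still down, and let go of it. Then take the lift's red knob, swing the lever up until the plate stands at its highest point (lever upright; beyond that the plate sinks again) and finish while still gripping the knob and holding it there, so that I can fill the ramekin at working height. Do not push against the glass screen behind, and leave the other things on the counter where they are.

Things in the scene. Friction and masses are not known exactly. Their poses are not given: they have to be found in the camera images.
- ramekin: Cream-coloured open ramekin (round pot), outer diameter 82 at the rim and 76 at the foot, 48 high, 0.13 to 0.25 kg, loose. Origin at the centre of its underside, z up. Wall about 3 thick at the rim (inner radius 38, outer 41), inner floor 5 above the underside; too wide for the jaws: grip the wall at the rim, one finger inside and one outside. Stands off-centre on the turntable.
- turntable: Small decorating turntable, fixed foot (origin at the centre of its underside, on the counter); its white disc, diameter 136, top 57 above the counter, spins freely about the vertical axis through the origin. It overhangs the front edge of the counter a little.
- cam_lift: The lift, fixed to the counter, grey base plate 78 (x) by 215 (y), 12 high. Origin on the counter; its x axis points away from the robot (yaw within 0.06 rad), y to the left. Lift plate at (4, 85), white cam housing 80 along y, 30 deep and 78 high around (45, -40), lever in front of the housing, on the robot's side. A slim gauge post behind, at (50, 10), has a brass tip 85 above the counter: the plate's top comes level with it at full lift.
- lift_plate: Round steel plate, diameter 90, 8 thick, with a black rubber disc of diameter 76; moves only up and down, driven by the lever's cam. Origin at the centre of its underside, z up.
- plate_top (a point): Centre of the plate's top face: 60 above the counter at rest, 85 at full lift.
- lift_lever (a joint): Angle of the lever (rad): 0 at rest, where the lever leans 1.25 rad from upright towards the lift's -y side (right seen from the robot), pulled back there by a spring (0.13 N m at 0, 0.44 N m at 1.25); grows as it swings up and over to +y. The plate is highest at 1.25 (lever upright); further on it sinks again; stop at 1.85. The lever falls back if let go.
- lever_axis (a point): Point on the lever's axis (50 above the counter), straight in line with the middle of the knob's length; the axis runs along the lift's x axis.
- lever_knob: Red knob at the end of the lever, a cylinder 18 in diameter and 42 long lying along the lift's x axis and sticking out towards the robot, free to turn on its pin. Origin at its middle, 95 from lever_axis: 80 above the counter at rest, 145 at full lift. Its own x axis stays along the lift's x axis. Can be pinched from above; the lever bar begins 23 from the origin on the far side.
- screen_foot (a point): Right-hand foot of the clear upright glass screen (fixed) behind lift and turntable: near face of the glass at its counter end. From here the glass runs along +y (left) past the whole work, 8 thick, 555 high, only 74 to 83 behind the origins of lift and turntable. Leaning the gripper back towards the robot by 10 to 15 degrees helps to keep hand and wrist off it.
- tape_roll: Tan roll of tape, diameter 76, 18 high, lying between turntable and lift; bystander. Origin at the centre of its underside.
- sugar_shaker: White sugar shaker, diameter 67, 114 high, standing at the left; bystander. Origin at the centre of its underside.
- bench_scraper: Bench scraper with wooden grip, 93 by 130 by 22, lying at the right; bystander. Origin at the centre of its underside.

How it is judged:
By the outcome, as a careful person would: the job done as asked, in the order asked, and still so for the second after the job is handed in, while the arm keeps its last pose, push and grip.
It also fails if it takes over 67 s, if anything falls off the work surface, if the arm or the gripper's body presses on something with over 40 N, if the wrist force passes 120 N, or if a joint passes its speed limit or range.

ROBOT

A 6-joint arm with a two-finger parallel gripper is mounted at the origin on a cart in front of the work surface, level with it; the furniture and walls round the work are solid. World frame = base frame: x ahead of the robot, y to its left, z up, the work surface at z = 0. Lengths are in m, angles in rad, forces in N, time in s.
With the tool pointing down it reaches from about 0.375 to 0.975 m from the base axis. Payload 3.8 kg.
Tool frame: the origin (TCP) lies on the centre line of the jaws, within the pads' length; the fingertips stand 8 mm ahead of it and the grasp point (between the pads) lies 11 mm behind it; y points along the fingers, z is the direction in which the jaws open and shut, and the axes are right-handed (so a half turn about y gives the same grasp; the last joint's range is limited). The gripper opens to 88 mm and grips with 3 to 60 N. Pads are 18 mm wide; open, the fingers measure 123 mm over their backs; the gripper's body (75 mm by 187 mm) begins 45 mm behind the grasp point.
Start: joints at [-1.171, 0.264, 1.604, -0, 1.274, -0.037], TCP at [0.286, -0.612, 0.247] pointing down, gripper open.
Joint ranges: [-2.63, 2.63], [-0.94, 2.18], [0.31, 2.57], [-1.31, 4.45], [0, 2.66], [-2.55, 2.55]. Speed limits (rad/s): [2.57, 2.57, 3.14, 3.14, 3.14, 3.14].

INTERFACE

Orientations are given as a unit quaternion [w, x, y, z].
In Python, from rig import arm, imaging, nets gives the robot as it stands.
- The arm moves only by the tool step_arm, never from a script. Its argument "deltas" is a list of rows, each an object with "grip": the opening, from 0 (shut) to 1 (fully open); "slide": the shift along the world's x, y, z in cm, a list of three; "spin": the turn about the world's z in rad. In form: [{"grip": grip, "slide": [dx, dy, dz], "spin": spin}, ...]. A call has 1 to 12 rows; each row is the pose to reach, as a shift and turn from the pose measured when the call began; what a row does not reach only later rows make up. A row lasts 1/10 s, in which the tool goes at most 50 mm and 8.59 degrees, less where a joint would pass 70% of its speed; a pose out of reach is approached as far as the arm can. A call with a gripper value outside its range is refused whole. The fingers move at their own pace and stop on an object; "force" is the grip in N (left out, the last holds). Time passes only in rows, so rows that repeat a pose let the fingers close. It gives the time, the measured TCP pose, the force and the opening at its end, in the units of the state.
- arm.read_state(): the state, without advancing time (a new reading comes with each control period).
- imaging.grab_frame(name): name is "scene" or "top" or "wrist"; returns a dict with "img" (384x512x3 uint8, red, green, blue), "z_map" (384x512 float32, m along the optical axis (not along the pixel's ray), 0 where there is no reading), "camera_matrix" (3x3 intrinsics, pixels), "extrinsics" (4x4, takes a point from world to camera coordinates). Camera axes: x right, y up, looking along -z (the intrinsics and any distortion apply to the point x, -y, -z); pixel columns grow to the right and rows downward; lengths in m; the calibration is good to about 2 mm. A picture is of the moment at which its call begins.
- arm.finish_job(): hands the job in, once; it reports no verdict.
Trained networks look in a picture, given as the dict that the camera call returned (one of the last four; its "shot" number tells which), for a name from the list of things; names that differ only in an ending like _2 or _b are one class to them, and where a whole thing is asked for, a point or a joint stands for the part that bears it (a point fixed in the world has none). Each returns a list of dicts, best first, with "score" (0 to 1); they miss things now and then, are a little off and sometimes report something else, mostly with a low value. They report only what shows in the picture. A call takes as long as a camera call.
- nets.boxes_of(target, picture): "position" ([x, y, z] in m, in the coordinates of the camera as it stood for that picture, good to about 4 mm: the middle of the surface that is visible of it).
- nets.masks_of(target, picture): "region" (384x512 bool, what is visible of it).
The state is a dict: "time_s": time; "q": joint angles; "qd": joint speeds; "effort": joint torques, N m; "eef_pos": TCP position; "ee_rot": TCP orientation; "ft_force": force on the tool from outside, world axes, zero at the start; "wrist_torque": the same for the moment, N m; "opening": opening from 0.0 (shut) to 1.0 (fully open).
Only numpy, scipy, OpenCV 4.12 (cv2) and the standard library are available. Lean on these libraries where they do the work, as an engineer would, in place of code of your own. Each camera call takes 0.05 s, during which the arm holds its last target.

## Working session

There is one attempt and no reset: what is moved stays moved. The work goes in short steps, Python scripts to look and compute and a tool call to move; the robot and the scene stay as the last step left them, time stands still between calls to the robot, and variables do not carry over. Pictures are saved under pics/ and viewed, and the job is handed in when it is done.

Besides the shell and the picture viewer there is one more tool, called in YAML: its name, and indented under it one key for each argument. step_arm: Moves the arm, as the interface text tells. Its arguments: {"type":"object","properties":{"deltas":{"type":"array","items":{"type":"object","properties":{"grip":{"type":"number"},"slide":{"type":"array","items":{"type":"number"}},"spin":{"type":"number"}}}},"force":{"type":"number"}},"required":["deltas"]}

```bash
ls; mkdir -p pics; cat > h.py <<'E'
import numpy as np, cv2
from rig import arm, imaging, nets
def towld(f,p):
    E=np.array(f["extrinsics"]);return (np.linalg.inv(E)@np.r_[p,1])[:3]
def cloud(f):
    z=f["z_map"];K=np.array(f["camera_matrix"]);v,u=np.mgrid[:384,:512]
    X=(u-K[0,2])/K[0,0]*z;Y=(v-K[1,2])/K[1,1]*z
    P=np.stack([X,-Y,-z,np.ones_like(z)],-1)
    W=P@np.linalg.inv(np.array(f["extrinsics"])).T
    W=W[...,:3];W[z<=0]=np.nan
    return W
def save(f,n): cv2.imwrite("pics/"+n+".png",f["img"][...,::-1])
E
python3 - <<'E'
from h import *
s=arm.read_state();print(s)
for n in("scene","top","wrist"):
    f=imaging.grab_frame(n);save(f,n+"0")
    print(n,{k:v for k,v in f.items() if k not in("img","z_map","camera_matrix","extrinsics")})
    for t in["ramekin","turntable","cam_lift","lift_plate","lever_knob","tape_roll","sugar_shaker","bench_scraper"]:
        b=nets.boxes_of(t,f)
        print(t,[(round(x["score"],2),towld(f,x["position"]).round(3)) for x in b[:2]])
E
```

```text
pics
{'time_s': 0.0, 'q': array([-1.17091574e+00,  2.64727417e-01,  1.60533800e+00, -6.11637090e-06,
        1.27373498e+00, -3.69090400e-02]), 'qd': array([-3.94265653e-05, -1.25516092e-04, -4.34737533e-04, -1.27784771e-03,
       -5.15971067e-04, -1.65109028e-03]), 'effort': array([ 4.62760509e-04, -5.02098656e+01, -3.56881571e+01,  7.28632696e-02,
        2.91725487e-02, -1.92275756e-04]), 'eef_pos': array([ 0.2852693 , -0.61099544,  0.24542479]), 'ee_rot': array([ 0.15306138, -0.15334721,  0.69107732, -0.68954259]), 'ft_force': array([ 1.18667175, -0.16757072,  0.45177914]), 'wrist_torque': array([ 0.02256383,  0.01455402, -0.0069599 ]), 'opening': 0.9977799105201723}
scene {'shot': 1}
ramekin [(0.57, array([ 0.418, -0.281,  0.08 ]))]
turntable [(0.5, array([ 0.401, -0.271,  0.052]))]
cam_lift [(0.62, array([0.459, 0.215, 0.042])), (0.54, array([ 0.403, -0.27 ,  0.054]))]
lift_plate [(0.76, array([0.443, 0.295, 0.061])), (0.72, array([0.461, 0.117, 0.07 ]))]
lever_knob [(0.49, array([0.429, 0.083, 0.086]))]
tape_roll [(0.71, array([0.456, 0.007, 0.017])), (0.68, array([ 0.404, -0.269,  0.052]))]
sugar_shaker [(0.87, array([0.435, 0.537, 0.076]))]
bench_scraper [(0.84, array([ 0.455, -0.519, -0.001]))]
top {'shot': 2}
ramekin [(0.83, array([ 0.451, -0.276,  0.062]))]
turntable [(0.89, array([ 0.43 , -0.234,  0.055]))]
cam_lift [(0.68, array([0.462, 0.225, 0.059]))]
lift_plate [(0.56, array([0.446, 0.292, 0.059]))]
lever_knob []
tape_roll [(0.54, array([0.473, 0.004, 0.017]))]
sugar_shaker [(0.62, array([0.452, 0.51 , 0.107]))]
bench_scraper [(0.72, array([ 0.48 , -0.528,  0.001]))]
wrist {'shot': 3}
ramekin []
turntable []
cam_lift []
lift_plate []
lever_knob []
tape_roll []
sugar_shaker []
bench_scraper [(0.67, array([ 0.437, -0.578,  0.019]))]
```

View pics/scene0.png

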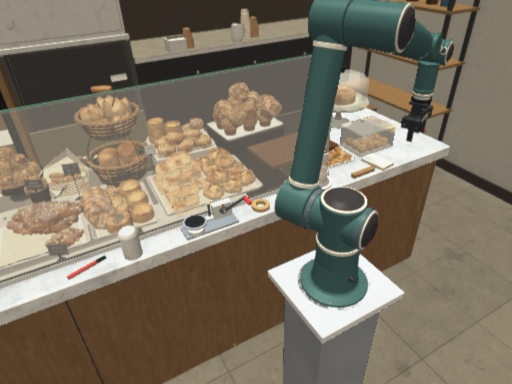

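View pics/top0.png

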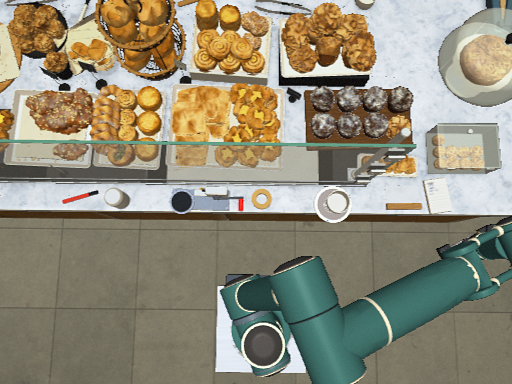

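View pics/wrist0.png

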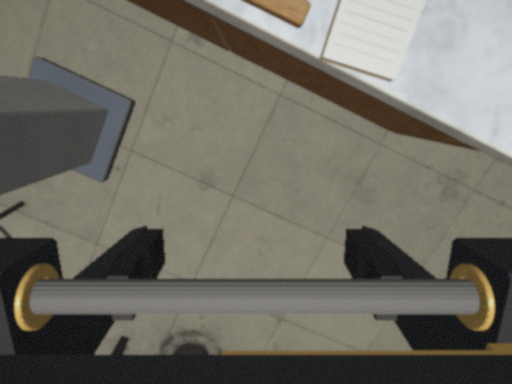

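```bash
python3 - <<'E'
from h import *
from scipy.spatial.transform import Rotation as R
s=arm.read_state();q=s["ee_rot"];print(R.from_quat(np.r_[q[1:],q[0]]).as_matrix().round(3))
f=imaging.grab_frame("top");W=cloud(f)
print(np.array(f["camera_matrix"]).round(1),np.linalg.inv(f["extrinsics"]).round(3))
def stat(n,m):
    P=W[m];P=P[~np.isnan(P[:,0])]
    print(n,len(P),P.min(0).round(3),P.max(0).round(3),np.median(P,0).round(3))
for t in["ramekin","turntable","lift_plate","lever_knob","cam_lift","tape_roll"]:
    for r in nets.masks_of(t,f)[:2]: print(r["score"]);stat(t,r["region"])
x,y,z=np.moveaxis(W,-1,0)
def fit(m):
    P=W[m][:,:2];c,rad=cv2.minEnclosingCircle((P*1000).astype(np.float32));return np.array(c).round(1),round(rad,1),len(P)
near=(abs(x-.44)<.1)&(abs(y+.25)<.12)
print("rim",fit(near&(z>.095)&(z<.12)),"disc",fit(near&(z>.05)&(z<.062)))
near=(abs(x-.44)<.08)&(abs(y-.29)<.07)
print("plate",fit(near&(z>.054)&(z<.066)))
cv2.imwrite("pics/topc.png",cv2.resize(f["img"][160:230,150:370,::-1],None,fx=3.6,fy=3.6,interpolation=cv2.INTER_NEAREST))
E
```

```text
[[-0.906 -0.     0.423]
 [-0.423  0.    -0.906]
 [ 0.    -1.    -0.   ]]
[[438.7   0.  256.1]
 [  0.  438.7 188.4]
 [  0.    0.    1. ]] [[ 0.011  0.986 -0.167  0.233]
 [-1.     0.012  0.006  0.032]
 [ 0.008  0.167  0.986  1.636]
 [ 0.     0.     0.     1.   ]]
0.62
ramekin 458 [ 0.411 -0.333 -0.004] [ 0.497 -0.229  0.113] [ 0.453 -0.275  0.065]
0.93
turntable 629 [ 0.379 -0.438 -0.943] [ 0.522 -0.191  0.108] [ 0.428 -0.234  0.057]
0.88
lift_plate 476 [ 0.406  0.247 -0.484] [0.491 0.358 0.07 ] [0.449 0.291 0.06 ]
0.58
lever_knob 59 [0.416 0.069 0.079] [0.456 0.084 0.094] [0.438 0.076 0.087]
0.97
cam_lift 1527 [ 0.406  0.067 -0.536] [0.518 0.409 0.094] [0.46  0.224 0.055]
0.78
tape_roll 240 [ 0.432 -0.033 -0.008] [0.504 0.038 0.027] [0.467 0.001 0.017]
rim (array([ 521.2, -250.2]), 118.8, 188) disc (array([ 481.7, -232. ]), 110.5, 728)
plate (array([448.5, 291.5]), 45.1, 424)
```

View pics/topc.png

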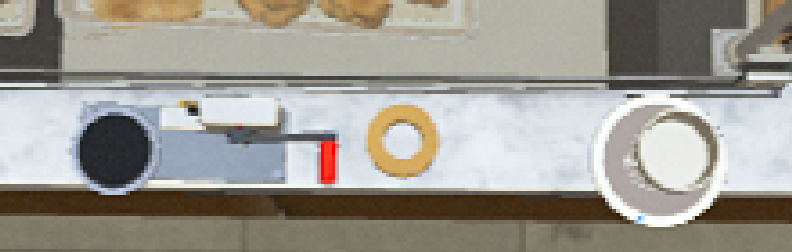

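step_arm:
  deltas:
    - {"grip": 0.6, "slide": [1, 4.5, 0.5], "spin": -0.1}
    - {"grip": 0.6, "slide": [2, 9, 1], "spin": -0.2}
    - {"grip": 0.6, "slide": [3.5, 13.5, 1.5], "spin": -0.3}
    - {"grip": 0.6, "slide": [5, 18, 2], "spin": -0.4}
    - {"grip": 0.6, "slide": [6.5, 22.5, 2.5], "spin": -0.437}
    - {"grip": 0.6, "slide": [8, 27, 3], "spin": -0.437}
    - {"grip": 0.6, "slide": [9.5, 31.5, 3], "spin": -0.437}
    - {"grip": 0.6, "slide": [11.5, 35, 3], "spin": -0.437}
    - {"grip": 0.6, "slide": [11.5, 35, 3], "spin": -0.437}
    - {"grip": 0.6, "slide": [11.5, 35, 3], "spin": -0.437}

```text
time_s: 2.7
eef_pos: [0.4009, -0.2611, 0.277]
ee_rot: [-0.001, 0.001, -0.707, 0.707]
ft_force: [-0.1, -0.5, 0.6]
opening: 0.601
```

```bash
python3 - <<'E'
from h import *
s=arm.read_state();print(s["eef_pos"],s["ee_rot"],s["q"])
f=imaging.grab_frame("wrist");save(f,"wrist1");W=cloud(f);np.save("w1.npy",W)
print(np.linalg.inv(f["extrinsics"]).round(3))
for t in["ramekin","turntable"]:
    print(t,[(round(b["score"],2),towld(f,b["position"]).round(4)) for b in nets.boxes_of(t,f)])
x,y,z=np.moveaxis(W,-1,0)
def circ(P):
    A=np.c_[2*P,np.ones(len(P))];b=(P**2).sum(1);c=np.linalg.lstsq(A,b,rcond=None)[0]
    return c[:2].round(4),np.sqrt(c[2]+c[:2]@c[:2]).round(4),len(P)
m=(abs(x-.45)<.07)&(abs(y+.28)<.07)
r=m&(z>.100)&(z<.110);print("rim",circ(W[r][:,:2]),np.median(W[r][:,2]))
d=(abs(x-.44)<.075)&(abs(y+.25)<.11)&(z>.05)&(z<.062)
P=W[d][:,:2];c,rr=cv2.minEnclosingCircle((P*1000).astype(np.float32));print("disc",c,rr,len(P))
for n in ("top",):
    f=imaging.grab_frame(n);save(f,"top1")
E
```

```text
[ 0.40088464 -0.26106002  0.27699407] [-0.00095571  0.00075007 -0.7068024   0.70740999] [-6.28934265e-01 -1.34155139e-01  1.97047787e+00 -5.41974933e-04
  1.30452866e+00  9.39592149e-01]
[[ 0.002  0.965  0.262  0.468]
 [-1.     0.002  0.003 -0.26 ]
 [ 0.002 -0.262  0.965  0.417]
 [ 0.     0.     0.     1.   ]]
ramekin [(0.86, array([ 0.4537, -0.271 ,  0.0619]))]
turntable [(0.63, array([ 0.4515, -0.2381,  0.0604]))]
rim (array([ 0.4608, -0.2808]), np.float64(0.0448), 1192) 0.10601654316540529
disc (445.5322265625, -256.6614990234375) 67.88184356689453 6272
```

View pics/wrist1.png

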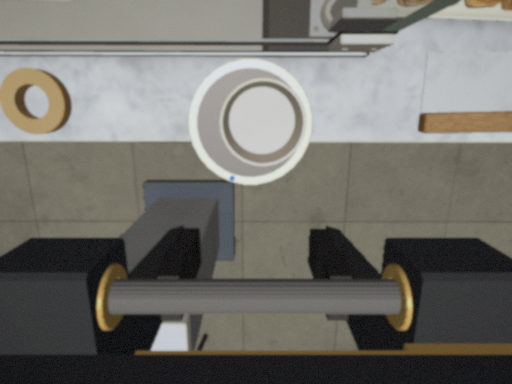

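```bash
cat >> h.py <<'E'
def ray(f,uv,z0):
    K=np.array(f["camera_matrix"]);T=np.linalg.inv(np.array(f["extrinsics"]))
    uv=np.atleast_2d(uv).astype(float)
    d=np.c_[(uv[:,0]-K[0,2])/K[0,0],-(uv[:,1]-K[1,2])/K[1,1],-np.ones(len(uv))]@T[:3,:3].T
    o=T[:3,3];return o+d*((z0-o[2])/d[:,2])[:,None]
def px(f,p):
    K=np.array(f["camera_matrix"]);c=np.array(f["extrinsics"])@np.r_[p,1]
    return np.array([K[0,0]*c[0]/-c[2]+K[0,2],K[1,1]*c[1]/c[2]+K[1,2]])
def circ(P):
    A=np.c_[2*P,np.ones(len(P))];b=(P**2).sum(1);c=np.linalg.lstsq(A,b,rcond=None)[0]
    return c[:2].round(4),np.sqrt(c[2]+c[:2]@c[:2]).round(4),len(P)
E
python3 - <<'E'
from h import *
f=imaging.grab_frame("wrist")
im=f["img"].copy()
def hullfit(mask,z):
    c=max(cv2.findContours(mask.astype(np.uint8),0,cv2.CHAIN_APPROX_NONE)[0],key=cv2.contourArea)[:,0]
    h=cv2.convexHull(c)[:,0]
    # resample hull
    P=ray(f,h,z)[:,:2];c,r=cv2.minEnclosingCircle((P*1000).astype(np.float32));print(circ(P),np.round(c,1),round(r,1));return h
m=nets.masks_of("ramekin",f)[0]["region"];h=hullfit(m,.105);cv2.polylines(im,[h],1,(255,0,0),1)
m2=nets.masks_of("turntable",f)[0]["region"];h=hullfit(m2|m,.057);cv2.polylines(im,[h],1,(0,255,0),1)
for p in([.452,-.28,.105],):
    for r in(.041,.038):
        for a in np.linspace(0,6.28,60): u=px(f,np.array(p)+[r*np.cos(a),r*np.sin(a),0]);cv2.circle(im,tuple(u.astype(int)),0,(0,0,255),-1)
for v in(40,45,50,55): print(v,ray(f,[[120,v]],0)[0].round(4))
cv2.imwrite("pics/ov1.png",cv2.resize(im[30:200,170:340,::-1],None,fx=3.5,fy=3.5,interpolation=cv2.INTER_NEAREST))
E
```

```text
(array([ 0.4495, -0.269 ]), np.float64(0.041), 46) [ 449. -269.] 41.6
(array([ 0.4455, -0.2568]), np.float64(0.0678), 48) [ 445.5 -257. ] 68.3
40 [ 0.5393 -0.1043  0.    ]
45 [ 0.5339 -0.1037  0.    ]
50 [ 0.5284 -0.1031  0.    ]
55 [ 0.5228 -0.1025  0.    ]
```

View pics/ov1.png

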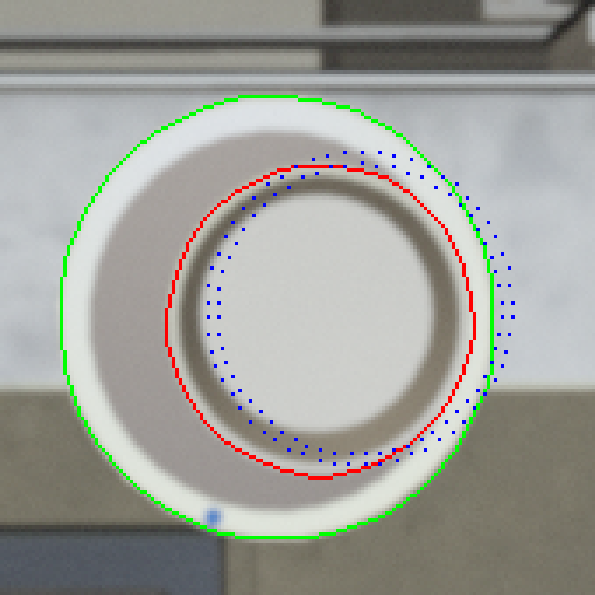

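step_arm:
  deltas:
    - {"grip": 0.5, "slide": [0, 0.5, 0], "spin": -0.15}
    - {"grip": 0.5, "slide": [0, 1, 0], "spin": -0.3}
    - {"grip": 0.5, "slide": [0, 1, 0], "spin": -0.45}
    - {"grip": 0.5, "slide": [0, 1.5, 0], "spin": -0.6}
    - {"grip": 0.5, "slide": [0, 1.5, 0], "spin": -0.75}
    - {"grip": 0.5, "slide": [0, 2, 0], "spin": -0.9}
    - {"grip": 0.5, "slide": [0, 2, 0], "spin": -1.05}
    - {"grip": 0.5, "slide": [0, 2.5, 0], "spin": -1.2}
    - {"grip": 0.5, "slide": [0, 2.5, 0], "spin": -1.35}
    - {"grip": 0.5, "slide": [0, 3, 0], "spin": -1.5}
    - {"grip": 0.5, "slide": [0, 3, 0], "spin": -1.65}

```text
time_s: 4.15
eef_pos: [0.3896, -0.2469, 0.2761]
ee_rot: [0.515, -0.512, -0.495, 0.477]
ft_force: [-0.3, -0.8, -0.6]
opening: 0.501
```

```bash
cat >> h.py <<'E'
def st():
    from scipy.spatial.transform import Rotation as R
    s=arm.read_state();q=s["ee_rot"];M=R.from_quat(np.r_[q[1:],q[0]]).as_matrix()
    print("t",round(s["time_s"],2),"p",s["eef_pos"].round(4),"jaw",np.degrees(np.arctan2(M[1,2],M[0,2])).round(2),"tool y",M[:,1].round(3),"q",s["q"].round(2),"F",s["ft_force"].round(1),"op",round(s["opening"],3))
E
python3 -c "
from h import *
st()"
```

```text
t 4.15 p [ 0.3896 -0.2469  0.2761] jaw 176.83 tool y [ 0.015  0.02  -1.   ] q [-0.64 -0.17  2.    0.03  1.31  2.55] F [-0.3 -0.8 -0.6] op 0.501
```

step_arm:
  deltas:
    - {"grip": 0.5, "slide": [0.1, 0, 0], "spin": 0.15}
    - {"grip": 0.5, "slide": [0.2, 0, 0], "spin": 0.3}
    - {"grip": 0.5, "slide": [0.3, 0.1, 0], "spin": 0.45}
    - {"grip": 0.5, "slide": [0.4, 0.2, 0], "spin": 0.6}
    - {"grip": 0.5, "slide": [0.5, 0.3, 0], "spin": 0.75}
    - {"grip": 0.5, "slide": [0.6, 0.4, 0], "spin": 0.9}
    - {"grip": 0.5, "slide": [0.8, 0.5, 0], "spin": 1.05}
    - {"grip": 0.5, "slide": [1, 0.6, 0], "spin": 1.2}
    - {"grip": 0.5, "slide": [1, 0.7, 0], "spin": 1.35}
    - {"grip": 0.5, "slide": [1, 0.8, 0], "spin": 1.5}
    - {"grip": 0.5, "slide": [1, 0.9, 0], "spin": 1.65}
    - {"grip": 0.5, "slide": [1, 1, 0], "spin": 1.8}

```text
time_s: 5.35
eef_pos: [0.3993, -0.2375, 0.276]
ee_rot: [0.055, -0.071, 0.709, -0.7]
ft_force: [0.1, -0.0, -0.5]
opening: 0.498
```

```bash
python3 -c "
from h import *
st()"
```

```text
t 5.35 p [ 0.3993 -0.2375  0.276 ] jaw -79.75 tool y [-0.024  0.01  -1.   ] q [-0.59 -0.14  1.98 -0.    1.33  0.81] F [ 0.1 -0.  -0.5] op 0.498
```

step_arm:
  deltas:
    - {"grip": 0.5, "slide": [0, 0, 0], "spin": 0.15}
    - {"grip": 0.5, "slide": [0, 0, 0], "spin": 0.3}
    - {"grip": 0.5, "slide": [0, 0, 0], "spin": 0.45}
    - {"grip": 0.5, "slide": [0, 0, 0], "spin": 0.6}
    - {"grip": 0.5, "slide": [0, 0, 0], "spin": 0.75}
    - {"grip": 0.5, "slide": [0, 0, 0], "spin": 0.9}
    - {"grip": 0.5, "slide": [0, 0, 0], "spin": 1.05}
    - {"grip": 0.5, "slide": [0, 0, 0], "spin": 1.2}
    - {"grip": 0.5, "slide": [0, 0, 0], "spin": 1.35}
    - {"grip": 0.5, "slide": [0, 0, 0], "spin": 1.5}
    - {"grip": 0.5, "slide": [0, 0.4, 0], "spin": 1.65}
    - {"grip": 0.5, "slide": [0, 0.8, 0], "spin": 1.8}

```text
time_s: 6.55
eef_pos: [0.3991, -0.23, 0.2759]
ee_rot: [-0.582, 0.599, -0.385, 0.392]
ft_force: [-0.6, 0.4, -0.7]
opening: 0.498
```

```bash
python3 -c "
from h import *
st()"
```

```text
t 6.55 p [ 0.3991 -0.23    0.2759] jaw 23.37 tool y [-0.005 -0.025 -1.   ] q [-0.56 -0.18  2.01 -0.02  1.3  -0.96] F [-0.6  0.4 -0.7] op 0.498
```

step_arm:
  deltas:
    - {"grip": 0.5, "slide": [0, 0, 0], "spin": 0.15}
    - {"grip": 0.5, "slide": [0, 0, 0], "spin": 0.3}
    - {"grip": 0.5, "slide": [0, 0, 0], "spin": 0.45}
    - {"grip": 0.5, "slide": [0.5, 0, 0], "spin": 0.6}
    - {"grip": 0.5, "slide": [1, 0, 0], "spin": 0.75}
    - {"grip": 0.5, "slide": [1.5, 0, 0], "spin": 0.9}
    - {"grip": 0.5, "slide": [2, 0, 0], "spin": 1.05}
    - {"grip": 0.5, "slide": [2.5, 0, 0], "spin": 1.163}
    - {"grip": 0.5, "slide": [3, 0, 0], "spin": 1.163}
    - {"grip": 0.5, "slide": [3, 0, 0], "spin": 1.163}
    - {"grip": 0.5, "slide": [3, 0, 0], "spin": 1.163}

```text
time_s: 7.65
eef_pos: [0.4289, -0.2302, 0.2757]
ee_rot: [-0.702, 0.712, 0.007, 0.008]
ft_force: [-0.6, -0.2, -0.6]
opening: 0.499
```

```bash
python3 - <<'E'
from h import *
st()
f=imaging.grab_frame("wrist");save(f,"wrist2");print(np.linalg.inv(f["extrinsics"]).round(3))
for t,z in(("ramekin",.105),("turntable",.057)):
    b=nets.masks_of(t,f)
    if b:
        c=max(cv2.findContours(b[0]["region"].astype(np.uint8),0,cv2.CHAIN_APPROX_NONE)[0],key=cv2.contourArea)[:,0]
        P=ray(f,cv2.convexHull(c)[:,0],z)[:,:2];print(t,b[0]["score"],circ(P),np.round(cv2.minEnclosingCircle((P*1000).astype(np.float32))[0],1))
f=imaging.grab_frame("scene");save(f,"scene2")
E
```

```text
t 7.65 p [ 0.4289 -0.2302  0.2757] jaw 89.87 tool y [ 0.021 -0.014 -1.   ] q [-0.54 -0.13  1.97 -0.    1.28 -2.11] F [-0.6 -0.2 -0.6] op 0.499
[[ 0.002 -0.96  -0.281  0.359]
 [ 1.    -0.002  0.015 -0.227]
 [-0.015 -0.281  0.96   0.414]
 [ 0.     0.     0.     1.   ]]
ramekin 0.97 (array([ 0.4491, -0.2676]), np.float64(0.042), 39) [ 448.5 -267.5]
turntable 0.82 (array([ 0.4457, -0.2554]), np.float64(0.0677), 35) [ 445.8 -255.3]
```

View pics/wrist2.png

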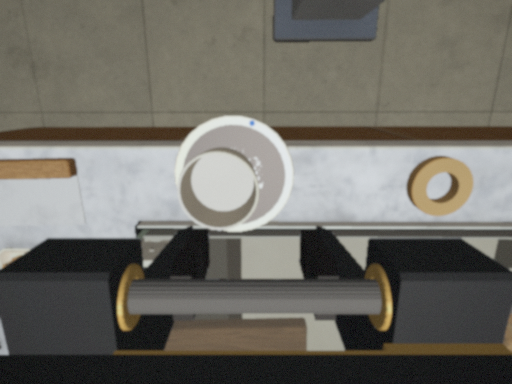

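View pics/scene2.png

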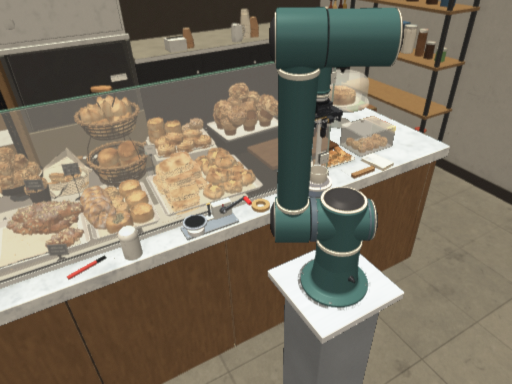

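step_arm:
  deltas:
    - {"grip": 0.5, "slide": [0.5, 0.1, -4], "spin": 0}
    - {"grip": 0.5, "slide": [1, 0.1, -8], "spin": 0}
    - {"grip": 0.5, "slide": [1.5, 0.1, -12], "spin": 0}
    - {"grip": 0.5, "slide": [2, 0.1, -14], "spin": 0}
    - {"grip": 0.5, "slide": [2, 0.1, -14], "spin": 0}
    - {"grip": 0.5, "slide": [2, 0.1, -16.5], "spin": 0}
    - {"grip": 0.5, "slide": [2, 0.1, -19.2], "spin": 0}
    - {"grip": 0.5, "slide": [2, 0.1, -19.2], "spin": 0}
    - {"grip": 0.5, "slide": [2, 0.1, -19.2], "spin": 0}

```text
time_s: 8.75
eef_pos: [0.4493, -0.2294, 0.0851]
ee_rot: [-0.702, 0.712, 0.007, 0.008]
ft_force: [0.2, -0.4, 0.4]
opening: 0.501
```

```bash
python3 - <<'E'
from h import *
st()
f=imaging.grab_frame("wrist");save(f,"wrist3")
f=imaging.grab_frame("top");cv2.imwrite("pics/top3.png",cv2.resize(f["img"][150:240,280:400,::-1],None,fx=5,fy=5))
E
```

```text
t 8.75 p [ 0.4493 -0.2294  0.0851] jaw 89.94 tool y [ 0.022 -0.015 -1.   ] q [-0.52  0.09  2.13 -0.    0.89 -2.09] F [ 0.2 -0.4  0.4] op 0.501
```

View pics/wrist3.png

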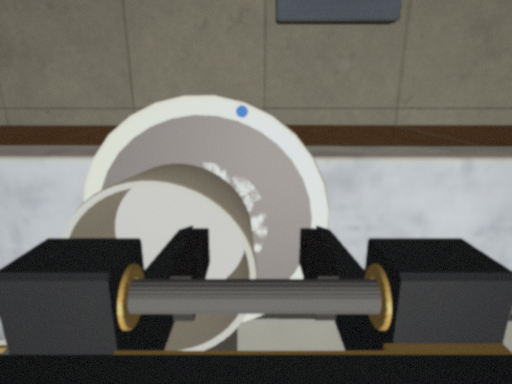

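View pics/top3.png

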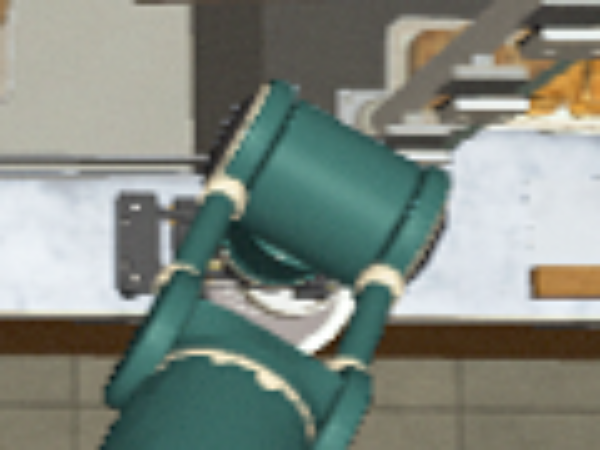

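step_arm:
  deltas:
    - {"grip": 0.2, "slide": [0, 0, 0], "spin": 0}
    - {"grip": 0, "slide": [0, 0, 0], "spin": 0}
    - {"grip": 0, "slide": [0, 0, 0], "spin": 0}
    - {"grip": 0, "slide": [0, 0, 0], "spin": 0}
    - {"grip": 0, "slide": [0, 0, 0], "spin": 0}
    - {"grip": 0, "slide": [0, 0, 0], "spin": 0}
  force: 25

```text
time_s: 9.45
eef_pos: [0.4511, -0.2304, 0.0869]
ee_rot: [-0.701, 0.713, 0.009, 0.009]
ft_force: [0.1, 0.1, 5.7]
opening: 0.097
```

```bash
python3 - <<'E'
from h import *
st()
f=imaging.grab_frame("wrist");save(f,"wrist4")
E
```

```text
t 9.45 p [ 0.4511 -0.2304  0.0869] jaw 89.95 tool y [ 0.026 -0.017 -1.   ] q [-0.52  0.09  2.13 -0.    0.89 -2.09] F [0.1 0.1 5.7] op 0.097
```

View pics/wrist4.png

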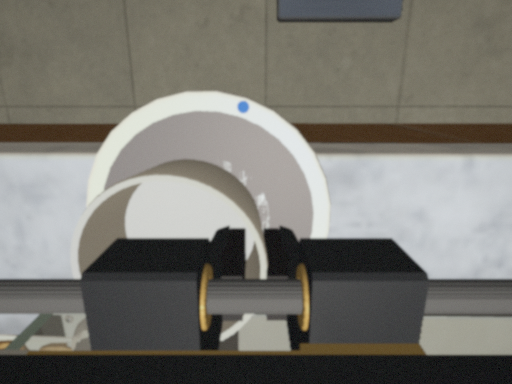

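step_arm:
  deltas:
    - {"grip": 0, "slide": [-0.1, 0, 0.5], "spin": 0}
    - {"grip": 0, "slide": [-0.2, 0, 1], "spin": 0}
    - {"grip": 0, "slide": [-0.2, 0, 2], "spin": 0}
    - {"grip": 0, "slide": [-0.2, 0, 3], "spin": 0}
    - {"grip": 0, "slide": [-0.2, 0, 3], "spin": 0}

```text
time_s: 10.0
eef_pos: [0.4501, -0.2309, 0.1187]
ee_rot: [-0.7, 0.714, 0.01, 0.01]
ft_force: [0.5, -0.2, -0.7]
opening: 0.089
```

```bash
python3 - <<'E'
from h import *
st()
f=imaging.grab_frame("wrist");save(f,"wrist5")
f=imaging.grab_frame("scene");cv2.imwrite("pics/scene5.png",cv2.resize(f["img"][120:240,260:420,::-1],None,fx=5,fy=5))
E
```

```text
t 10.0 p [ 0.4501 -0.2309  0.1187] jaw 89.95 tool y [ 0.028 -0.019 -0.999] q [-0.52  0.04  2.11 -0.    0.95 -2.09] F [ 0.5 -0.2 -0.7] op 0.089
```

View pics/wrist5.png

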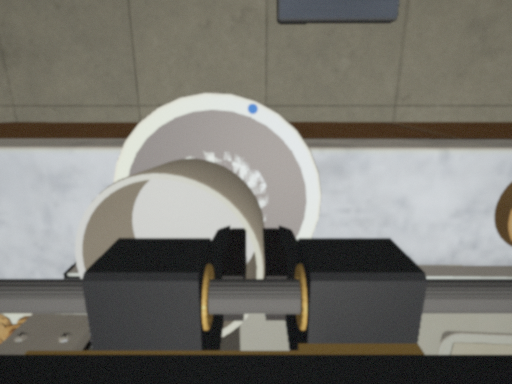

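View pics/scene5.png

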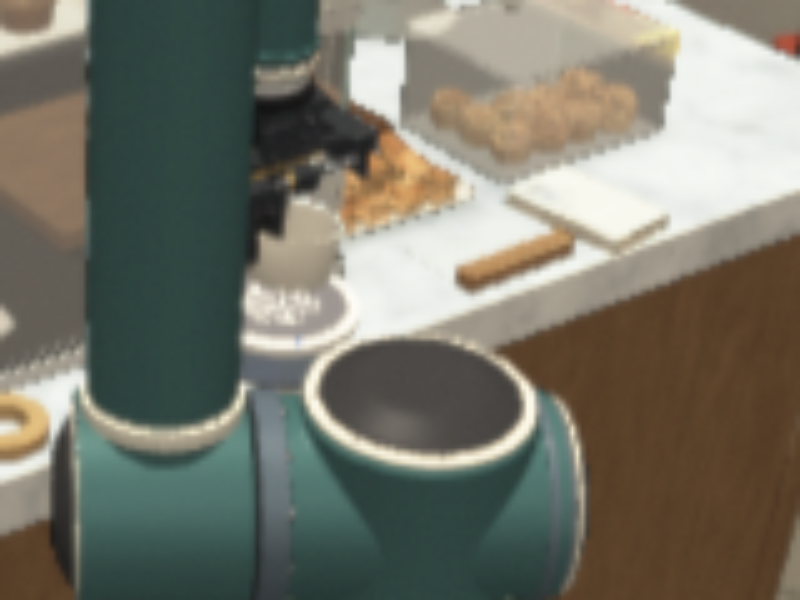

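step_arm:
  deltas:
    - {"grip": 0, "slide": [0, 0, 3], "spin": 0}
    - {"grip": 0, "slide": [0, 1, 6], "spin": 0}
    - {"grip": 0, "slide": [-0.5, 4, 8], "spin": 0}
    - {"grip": 0, "slide": [-1, 8, 8], "spin": 0}
    - {"grip": 0, "slide": [-1, 12, 8], "spin": 0}
    - {"grip": 0, "slide": [-1, 16, 8], "spin": 0}
    - {"grip": 0, "slide": [-1, 20, 8], "spin": 0}
    - {"grip": 0, "slide": [-1, 24, 8], "spin": 0}
    - {"grip": 0, "slide": [-1, 28, 8], "spin": 0}
    - {"grip": 0, "slide": [-1, 32, 8], "spin": 0}
    - {"grip": 0, "slide": [-1, 36, 8], "spin": 0}
    - {"grip": 0, "slide": [-1, 40, 8], "spin": 0}

```text
time_s: 11.3
eef_pos: [0.4386, 0.1711, 0.197]
ee_rot: [-0.701, 0.713, 0.009, 0.009]
ft_force: [0.7, 0.2, -1.2]
opening: 0.089
```

```bash
python3 -c "
from h import *
st()"
```

```text
t 11.3 p [0.4386 0.1711 0.197 ] jaw 89.96 tool y [ 0.026 -0.018 -1.   ] q [ 0.34 -0.1   2.09 -0.03  1.13 -1.22] F [ 0.7  0.2 -1.2] op 0.089
```

step_arm:
  deltas:
    - {"grip": 0, "slide": [0, 4, 0], "spin": 0}
    - {"grip": 0, "slide": [0.4, 8, 0], "spin": 0}
    - {"grip": 0, "slide": [0.8, 11, 0], "spin": 0}
    - {"grip": 0, "slide": [1, 14, 0], "spin": 0}
    - {"grip": 0, "slide": [1.2, 16, 0], "spin": 0}
    - {"grip": 0, "slide": [1.2, 16, 0], "spin": 0}
    - {"grip": 0, "slide": [1.2, 16, 0], "spin": 0}
    - {"grip": 0, "slide": [1.2, 16, 0], "spin": 0}

```text
time_s: 12.1
eef_pos: [0.4504, 0.3299, 0.1966]
ee_rot: [-0.7, 0.714, 0.009, 0.009]
ft_force: [-0.3, 0.4, -2.3]
opening: 0.089
```

```bash
python3 - <<'E'
from h import *
st()
f=imaging.grab_frame("wrist");save(f,"wrist6");W=cloud(f)
for t in["ramekin","lift_plate","lever_knob"]:
    print(t,[(round(b["score"],2),towld(f,b["position"]).round(4)) for b in nets.boxes_of(t,f)])
m=nets.masks_of("ramekin",f)
if m:
    r=m[0]["region"];P=W[r];print(np.nanpercentile(P,[2,50,98],axis=0).round(4))
    im=f["img"].copy();im[r,0]=255;cv2.imwrite("pics/w6m.png",im[...,::-1])
np.save("w6.npy",W);import pickle;pickle.dump({k:f[k] for k in("img","camera_matrix","extrinsics","z_map")},open("f6.pkl","wb"))
f=imaging.grab_frame("scene");cv2.imwrite("pics/scene6.png",cv2.resize(f["img"][120:270,100:300,::-1],None,fx=4,fy=4))
f=imaging.grab_frame("top");cv2.imwrite("pics/top6.png",cv2.resize(f["img"][150:240,140:300,::-1],None,fx=5,fy=5))
E
```

```text
t 12.1 p [0.4504 0.3299 0.1966] jaw 89.92 tool y [ 0.025 -0.019 -1.   ] q [ 0.61  0.08  1.92 -0.03  1.14 -0.95] F [-0.3  0.4 -2.3] op 0.089
ramekin [(0.77, array([0.4375, 0.2879, 0.1841])), (0.48, array([0.4472, 0.1806, 0.0602]))]
lift_plate [(0.85, array([0.4252, 0.3029, 0.0633]))]
lever_knob []
```

View pics/scene6.png

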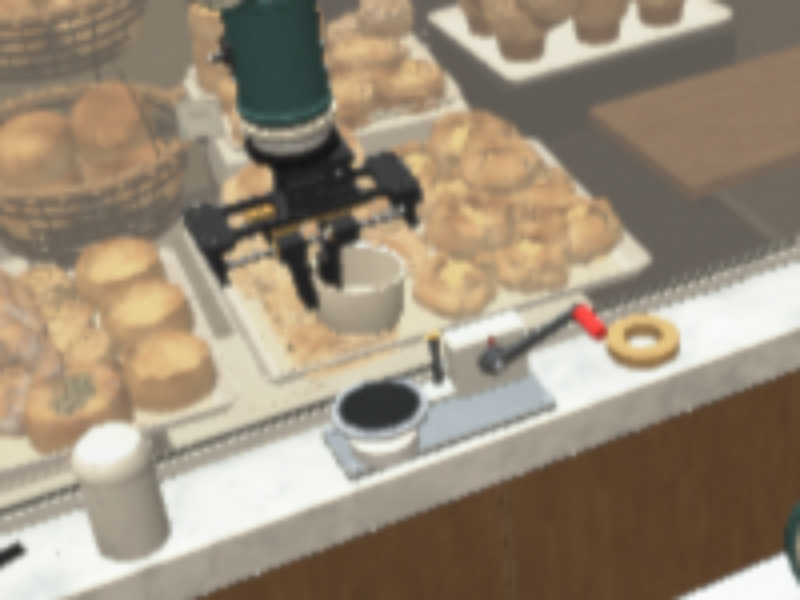

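View pics/top6.png

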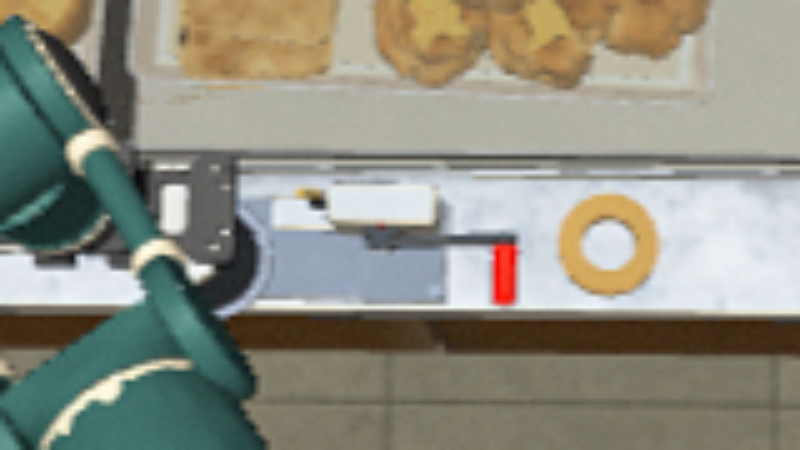

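View pics/wrist6.png

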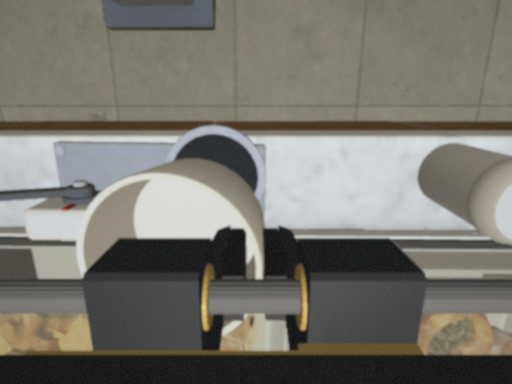

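```bash
python3 - <<'E'
from h import *
import pickle
f=pickle.load(open("f6.pkl","rb"));W=np.load("w6.npy")
x,y,z=np.moveaxis(W,-1,0)
m=(x>.42)&(x<.46)&(y>.262)&(y<.31)&(z>.160)&(z<.176)
P=W[m];
for i in range(4):
    A=np.c_[P[:,:2]-[.44,.29],np.ones(len(P))];c=np.linalg.lstsq(A,P[:,2],rcond=None)[0];r=P[:,2]-A@c;P=P[abs(r)<2.5*r.std()]
print("floor",c.round(4),r.std(),len(P))
n=np.r_[-c[:2],1];n/=np.linalg.norm(n)
# rim: intersect outer contour rays with plane 43mm above floor; outer contour = edges cream->not, from depth jump
m=(z>.15)&(x<.53)&(y>.24)&(y<.345)
v,u=np.mgrid[:384,:512];m&=(v<236)
cc=max(cv2.findContours(m.astype(np.uint8),0,cv2.CHAIN_APPROX_NONE)[0],key=cv2.contourArea)[:,0]
cc=np.array([q for q in cc if q[1]<234])
K=np.array(f["camera_matrix"]);T=np.linalg.inv(f["extrinsics"]);o=T[:3,3]
d=np.c_[(cc[:,0]-K[0,2])/K[0,0],-(cc[:,1]-K[1,2])/K[1,1],-np.ones(len(cc))]@T[:3,:3].T
p0=np.r_[.44,.29,c[2]]+n*.043
t=((p0-o)@n)/(d@n);Q=o+d*t[:,None]
sel=(cc[:,0]<225)
import scipy.optimize as so
q=Q[sel][:,:2]
res=so.least_squares(lambda a:np.hypot(*(q-a).T)-.0415,[.45,.29],loss="soft_l1",f_scale=.001)
print(res.x.round(4),len(q),np.abs(res.fun).mean()); C=np.r_[res.x,p0[2]-((res.x-p0[:2])@n[:2])/n[2]]
print("rim centre",C,"foot centre",C-n*.048)
# plate from this image
P=W[(z>.057)&(z<.066)&(y>.25)&(y<.34)&(x<.49)][:,:2];print(P.min(0),P.max(0))
E
```

```text
floor [-0.0132  0.0775  0.17  ] 0.0005837493814643689 4238
[0.4453 0.3004] 166 0.001588392246693491
rim centre [0.44531096 0.30036884 0.21386767] foot centre [0.44467696 0.30407892 0.16601547]
[0.40419535 0.25177038] [0.47056532 0.33819677]
```

```bash
python3 - <<'E'
from h import *
import pickle, scipy.optimize as so
f=pickle.load(open("f6.pkl","rb"));W=np.load("w6.npy")
c=np.array([-.0132,.0775,.17]);n=np.r_[-c[:2],1];n/=np.linalg.norm(n)
h=(W-np.r_[.44,.29,.17])@n
v,u=np.mgrid[:384,:512]
im=f["img"].copy()
m=(h>.039)&(h<.0465)&(v<240)&(u<262)&(u>60)&(W[...,0]<.5)&(im.min(-1)>110)
Q=W[m];print(len(Q),np.percentile(h[m],[5,50,95]))
q=Q[:,:2]
for r0 in(.0395,):
    res=so.least_squares(lambda a:np.hypot(*(q-a).T)-r0,[.45,.29],loss="soft_l1",f_scale=.001);print(res.x.round(4),np.abs(res.fun).mean())
res=so.least_squares(lambda a:np.hypot(*(q-a[:2]).T)-a[2],[.45,.29,.04],loss="soft_l1",f_scale=.001);print(res.x.round(4),np.abs(res.fun).mean())
im[m]=[255,0,0]
cx=np.r_[.4495,.291]
for ctr,col in((res.x[:2],(0,255,0)),(cx,(0,0,255))):
  for r in(.041,.038):
    for a in np.linspace(0,6.28,150):
        xy=ctr+[r*np.cos(a),r*np.sin(a)];zz=.17+.043/n[2]+c[:2]@(xy-[.44,.29]);p=px(f,np.r_[xy,zz]);cv2.circle(im,tuple(np.round(p).astype(int)),0,col,-1)
cv2.imwrite("pics/w6r.png",cv2.resize(im[110:330,50:290,::-1],None,fx=2.7,fy=2.7,interpolation=cv2.INTER_NEAREST))
E
```

```text
2042 [0.03963887 0.04157261 0.04303163]
[0.4494 0.2945] 0.0008298579660289824
[0.4487 0.2945 0.0389] 0.0008233186100380671
```

View pics/w6r.png

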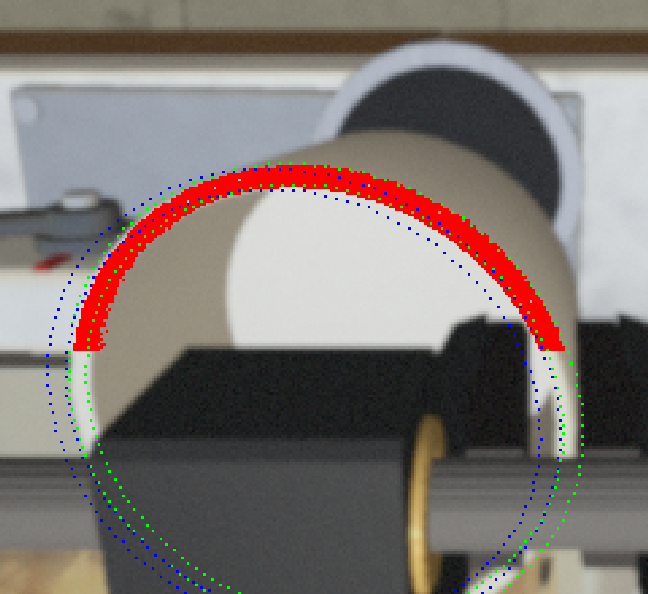

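step_arm:
  deltas:
    - {"grip": 0, "slide": [0, -0.6, -3], "spin": 0}
    - {"grip": 0, "slide": [0, -0.6, -6], "spin": 0}
    - {"grip": 0, "slide": [0, -0.6, -8], "spin": 0}
    - {"grip": 0, "slide": [0, -0.6, -9], "spin": 0}
    - {"grip": 0, "slide": [0, -0.6, -9.7], "spin": 0}
    - {"grip": 0, "slide": [0, -0.6, -9.7], "spin": 0}
    - {"grip": 0, "slide": [0, -0.6, -9.7], "spin": 0}

```text
time_s: 13.15
eef_pos: [0.4515, 0.3252, 0.1012]
ee_rot: [-0.701, 0.713, 0.009, 0.01]
ft_force: [-0.2, -0.7, -1.9]
opening: 0.089
```

```bash
python3 - <<'E'
from h import *
st()
f=imaging.grab_frame("wrist");save(f,"wrist7");W=cloud(f)
f=imaging.grab_frame("scene");cv2.imwrite("pics/scene7.png",cv2.resize(f["img"][170:260,140:260,::-1],None,fx=6,fy=6))
E
```

```text
t 13.15 p [0.4515 0.3252 0.1012] jaw 89.92 tool y [ 0.028 -0.017 -0.999] q [ 0.6   0.17  2.01 -0.04  0.95 -0.95] F [-0.2 -0.7 -1.9] op 0.089
```

View pics/scene7.png

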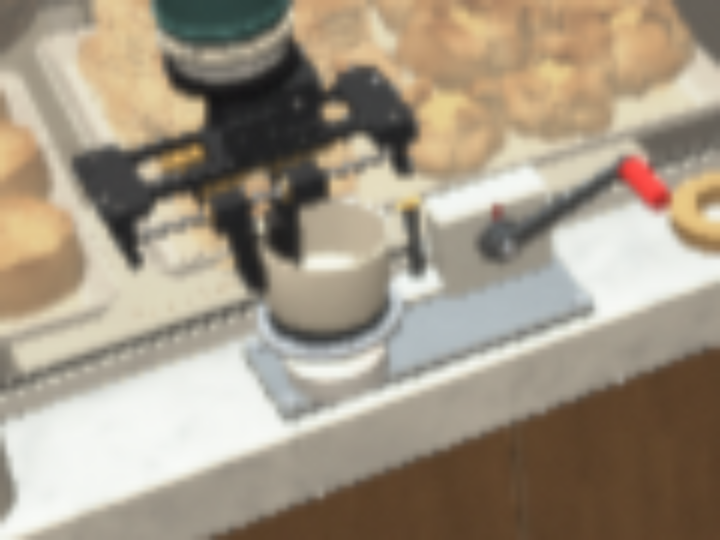

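View pics/wrist7.png

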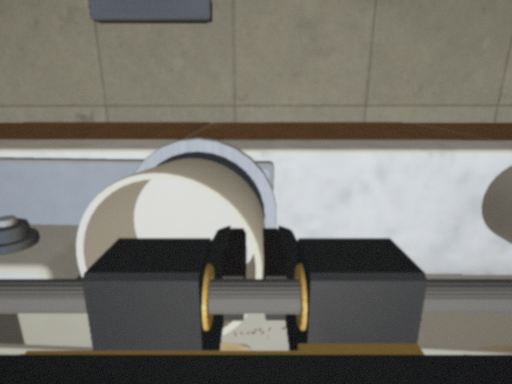

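step_arm:
  deltas:
    - {"grip": 0, "slide": [-0.15, -0.1, -0.3], "spin": 0}
    - {"grip": 0, "slide": [-0.15, -0.1, -0.6], "spin": 0}
    - {"grip": 0, "slide": [-0.15, -0.1, -0.8], "spin": 0}
    - {"grip": 0, "slide": [-0.15, -0.1, -0.8], "spin": 0}

```text
time_s: 13.65
eef_pos: [0.4505, 0.3247, 0.0939]
ee_rot: [-0.702, 0.713, 0.01, 0.011]
ft_force: [0.1, 2.2, 1.9]
opening: 0.088
```

step_arm:
  deltas:
    - {"grip": 0, "slide": [0, 0, -0.2], "spin": 0}
    - {"grip": 0, "slide": [0, 0, -0.4], "spin": 0}
    - {"grip": 0, "slide": [0, 0, -0.6], "spin": 0}
    - {"grip": 0, "slide": [0, 0, -0.6], "spin": 0}
  force: 8

```text
time_s: 14.05
eef_pos: [0.4513, 0.3257, 0.0887]
ee_rot: [-0.702, 0.712, 0.011, 0.011]
ft_force: [-0.7, 3.0, 4.5]
opening: 0.11
```

```bash
cat >> h.py <<'E'
def floorfit(f,cx,cy,z0):
    W=cloud(f);x,y,z=np.moveaxis(W,-1,0)
    m=(x>cx-.025)&(x<cx+.012)&(abs(y-cy)<.025)&(abs(z-z0)<.008)
    P=W[m]
    for i in range(4):
        A=np.c_[P[:,:2]-[cx,cy],np.ones(len(P))];c=np.linalg.lstsq(A,P[:,2],rcond=None)[0];r=P[:,2]-A@c;P=P[abs(r)<2.5*r.std()]
    print("floor slope/z",c.round(4),len(P),r.std().round(5));return c,W
E
python3 - <<'E'
from h import *
st()
f=imaging.grab_frame("wrist");save(f,"wrist8")
floorfit(f,.449,.291,.066)
E
```

```text
t 14.05 p [0.4513 0.3257 0.0887] jaw 89.92 tool y [ 0.031 -0.014 -0.999] q [ 0.6   0.18  2.02 -0.04  0.92 -0.95] F [-0.7  3.   4.5] op 0.11
floor slope/z [-0.0175 -0.0083  0.0664] 4349 0.00056
```

step_arm:
  deltas:
    - {"grip": 0.2, "slide": [0, 0, 0], "spin": 0}
    - {"grip": 0.3, "slide": [0, 0, 0], "spin": 0}
    - {"grip": 0.45, "slide": [0, 0, 0], "spin": 0}
    - {"grip": 0.45, "slide": [0, 0, 0], "spin": 0}
    - {"grip": 0.45, "slide": [0, -0.1, 2], "spin": 0}
    - {"grip": 0.45, "slide": [0, -0.1, 5], "spin": 0}
    - {"grip": 0.45, "slide": [0, -0.1, 9], "spin": 0}
    - {"grip": 0.45, "slide": [-2, 0, 13], "spin": 0}
    - {"grip": 0.45, "slide": [-3, 0, 13], "spin": 0}
    - {"grip": 0.45, "slide": [-3, 0, 13], "spin": 0}

```text
time_s: 15.1
eef_pos: [0.4208, 0.3259, 0.2198]
ee_rot: [-0.703, 0.711, 0.011, 0.012]
ft_force: [0.1, -0.7, -0.6]
opening: 0.447
```

```bash
cat >> h.py <<'E'
def rim(f,cx,cy,zr,pic=None):
    import scipy.optimize as so
    W=cloud(f);x,y,z=np.moveaxis(W,-1,0)
    m=(abs(z-zr)<.003)&(np.hypot(x-cx,y-cy)<.055)&(f["img"].min(-1)>90)
    q=W[m][:,:2]
    res=so.least_squares(lambda a:np.hypot(*(q-a[:2]).T)-a[2],[cx,cy,.04],loss="soft_l1",f_scale=.001)
    print("rim",res.x.round(4),len(q),np.abs(res.fun).mean().round(5),np.median(W[m][:,2]).round(4));return res.x
def hull(f,name,z):
    for b in nets.masks_of(name,f)[:1]:
        c=max(cv2.findContours(b["region"].astype(np.uint8),0,cv2.CHAIN_APPROX_NONE)[0],key=cv2.contourArea)[:,0]
        P=ray(f,cv2.convexHull(c)[:,0],z)[:,:2];print(name,round(b["score"],2),circ(P),np.round(cv2.minEnclosingCircle((P*1000).astype(np.float32)),1) if 0 else "")
E
python3 - <<'E'
from h import *
st()
f=imaging.grab_frame("wrist");save(f,"wrist9")
c,W=floorfit(f,.449,.291,.066)
rim(f,.449,.291,.108);hull(f,"ramekin",.108);hull(f,"lift_plate",.06);hull(f,"lever_knob",.085)
f=imaging.grab_frame("top");cv2.imwrite("pics/top9.png",cv2.resize(f["img"][150:240,140:300,::-1],None,fx=5,fy=5))
rim(f,.449,.291,.108);hull(f,"lift_plate",.06)
E
```

```text
t 15.1 p [0.4208 0.3259 0.2198] jaw 89.97 tool y [ 0.032 -0.013 -0.999] q [ 0.63  0.    1.95 -0.03  1.17 -0.93] F [ 0.1 -0.7 -0.6] op 0.447
floor slope/z [-0.0132 -0.0046  0.0669] 1837 0.00067
rim [0.4495 0.2919 0.0391] 1081 0.00082 0.1086
ramekin 0.81 (array([0.4471, 0.2926]), np.float64(0.0424), 37) 
lift_plate 0.63 (array([0.4476, 0.2945]), np.float64(0.044), 24) 
rim [0.4496 0.2904 0.0396] 12 0.00073 0.1078
```

View pics/wrist9.png

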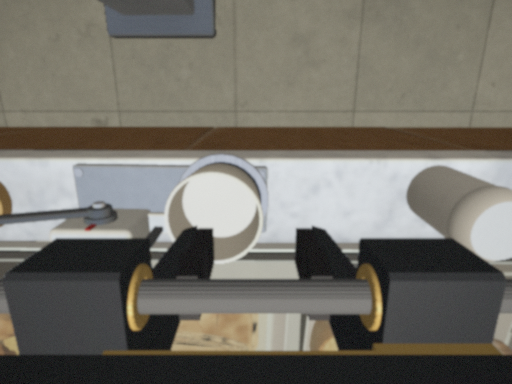

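View pics/top9.png

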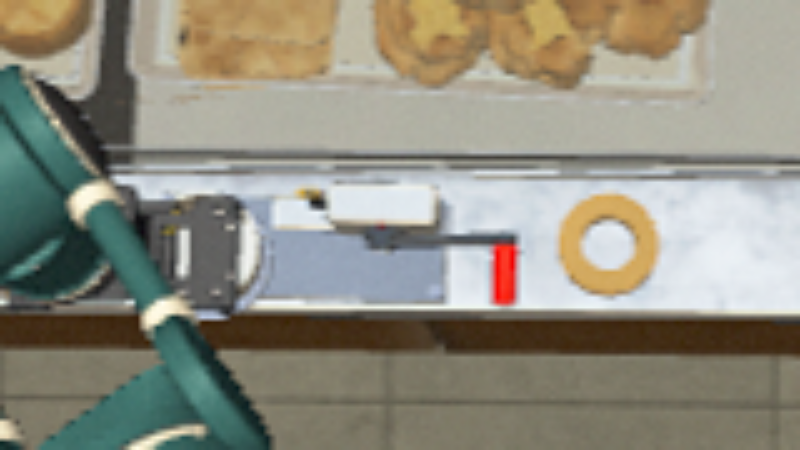

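step_arm:
  deltas:
    - {"grip": 0.45, "slide": [0, -4, 0], "spin": 0}
    - {"grip": 0.45, "slide": [0, -8, 0], "spin": 0}
    - {"grip": 0.45, "slide": [0, -12, 0], "spin": 0}
    - {"grip": 0.45, "slide": [0, -16, 0], "spin": 0}
    - {"grip": 0.45, "slide": [0, -20, 0], "spin": 0}
    - {"grip": 0.45, "slide": [0, -23, 0], "spin": 0}
    - {"grip": 0.45, "slide": [0, -25, 0], "spin": 0}
    - {"grip": 0.45, "slide": [0, -25, 0], "spin": 0}
    - {"grip": 0.45, "slide": [0, -25, 0], "spin": 0}

```text
time_s: 16.3
eef_pos: [0.421, 0.0748, 0.2165]
ee_rot: [-0.702, 0.712, 0.009, 0.011]
ft_force: [0.7, 0.4, 0.9]
opening: 0.45
```

```bash
python3 - <<'E'
from h import *
st()
f=imaging.grab_frame("wrist");save(f,"wrist10");W=cloud(f)
im=f["img"].astype(int);m=(im[...,0]>120)&(im[...,1]<70)&(im[...,2]<70)
n,l,s,c=cv2.connectedComponentsWithStats(m.astype(np.uint8));i=1+s[1:,4].argmax();m=l==i;print(s[i])
P=W[m];P=P[np.isfinite(P[:,0])];print(np.percentile(P,[1,50,99],axis=0).round(4))
cc=np.argwhere(m)[:,::-1]
P2=ray(f,cc,.089)[:,:2]
print("rect",cv2.minAreaRect((P[P[:,2]>.082][:,:2]*1000).astype(np.float32)))
f=imaging.grab_frame("top");save(f,"top10");hull(f,"lift_plate",.06);rim(f,.449,.291,.108)
cv2.imwrite("pics/top10c.png",cv2.resize(f["img"][150:240,140:300,::-1],None,fx=5,fy=5))
E
```

```text
t 16.3 p [0.421  0.0748 0.2165] jaw 89.81 tool y [ 0.028 -0.015 -0.999] q [ 0.13 -0.22  2.15 -0.02  1.18 -1.43] F [0.7 0.4 0.9] op 0.45
[251 173  19  50 314]
[[0.4154 0.0705 0.0821]
 [0.4347 0.0745 0.0878]
 [0.4597 0.0855 0.0907]]
rect ((437.60528564453125, 77.79893493652344), (44.6306266784668, 15.804738998413086), 2.145237922668457)
lift_plate 0.54 (array([0.4316, 0.2872]), np.float64(0.0276), 6) 
rim [0.4496 0.2896 0.0393] 40 0.00072 0.1074
```

View pics/wrist10.png

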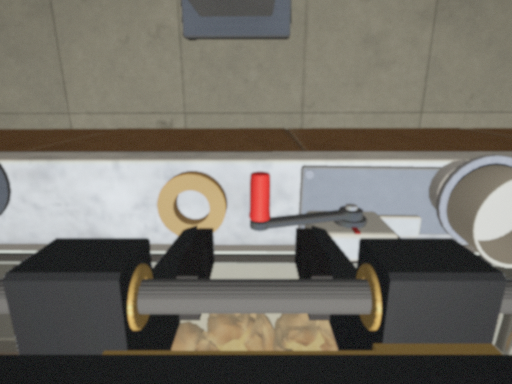

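View pics/top10c.png

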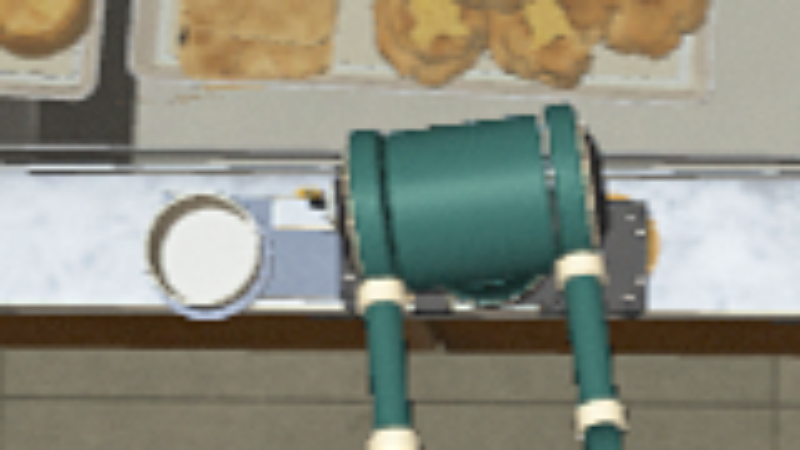

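step_arm:
  deltas:
    - {"grip": 0.45, "slide": [0.6, 0.2, -4], "spin": 0}
    - {"grip": 0.45, "slide": [1.2, 0.2, -8], "spin": 0}
    - {"grip": 0.45, "slide": [1.3, 0.2, -11], "spin": 0}
    - {"grip": 0.45, "slide": [1.3, 0.2, -13], "spin": 0}
    - {"grip": 0.45, "slide": [1.3, 0.2, -14.8], "spin": 0}
    - {"grip": 0.45, "slide": [1.3, 0.2, -14.8], "spin": 0}
    - {"grip": 0.45, "slide": [1.3, 0.2, -14.8], "spin": 0}

```text
time_s: 17.15
eef_pos: [0.4339, 0.0785, 0.0687]
ee_rot: [-0.702, 0.713, 0.01, 0.009]
ft_force: [0.3, 0.2, 0.2]
opening: 0.45
```

```bash
python3 - <<'E'
from h import *
st()
f=imaging.grab_frame("wrist");save(f,"wrist11")
E
```

```text
t 17.15 p [0.4339 0.0785 0.0687] jaw 90.04 tool y [ 0.027 -0.015 -1.   ] q [ 0.14 -0.    2.27 -0.03  0.85 -1.42] F [0.3 0.2 0.2] op 0.45
```

View pics/wrist11.png

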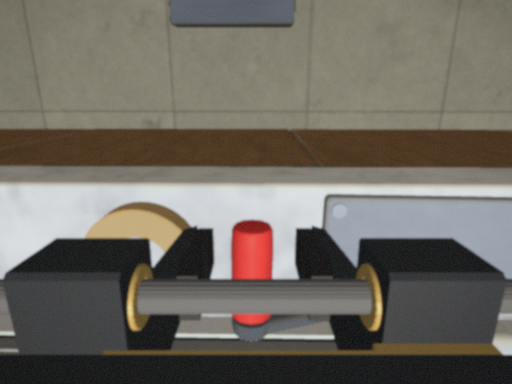

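Knob (about pixel 252, 270) is centred between the fingers. Close.

step_arm:
  deltas:
    - {"grip": 0.2, "slide": [0, 0, 0], "spin": 0}
    - {"grip": 0, "slide": [0, 0, 0], "spin": 0}
    - {"grip": 0, "slide": [0, 0, 0], "spin": 0}
    - {"grip": 0, "slide": [0, 0, 0], "spin": 0}
    - {"grip": 0, "slide": [0, 0, 0], "spin": 0}
  force: 35

```text
time_s: 17.7
eef_pos: [0.4355, 0.0776, 0.0699]
ee_rot: [-0.701, 0.713, 0.011, 0.011]
ft_force: [2.1, -4.3, -2.3]
opening: 0.189
```

```bash
python3 - <<'E'
from h import *
st()
p=arm.read_state()["eef_pos"];
# arc in lift frame (yaw~0): knob from rest at angle 1.25
for th in np.linspace(0,1.25,12):
    a=1.25-th; print(round(th,2),"dy",(95*(np.sin(1.25)-np.sin(a))/10).round(2),"dz",(95*(np.cos(a)-np.cos(1.25))/10).round(2))
E
```

```text
t 17.7 p [0.4355 0.0776 0.0699] jaw 90.05 tool y [ 0.031 -0.017 -0.999] q [ 0.14 -0.01  2.27 -0.03  0.85 -1.42] F [ 2.1 -4.3 -2.3] op 0.189
0.0 dy 0.0 dz 0.0
0.11 dy 0.4 dz 1.0
0.23 dy 0.91 dz 1.95
0.34 dy 1.52 dz 2.84
0.45 dy 2.23 dz 3.65
0.57 dy 3.03 dz 4.38
0.68 dy 3.9 dz 5.01
0.8 dy 4.84 dz 5.54
0.91 dy 5.84 dz 5.96
1.02 dy 6.87 dz 6.26
1.14 dy 7.94 dz 6.44
1.25 dy 9.02 dz 6.5
```

step_arm:
  deltas:
    - {"grip": 0, "slide": [0, 0.18, 0.5], "spin": 0}
    - {"grip": 0, "slide": [0, 0.4, 1.0], "spin": 0}
    - {"grip": 0, "slide": [0, 0.64, 1.48], "spin": 0}
    - {"grip": 0, "slide": [0, 0.91, 1.95], "spin": 0}
    - {"grip": 0, "slide": [0, 1.2, 2.4], "spin": 0}
    - {"grip": 0, "slide": [0, 1.52, 2.84], "spin": 0}
    - {"grip": 0, "slide": [0, 1.87, 3.25], "spin": 0}
    - {"grip": 0, "slide": [0, 2.23, 3.65], "spin": 0}
    - {"grip": 0, "slide": [0, 2.62, 4.03], "spin": 0}
    - {"grip": 0, "slide": [0, 3.03, 4.38], "spin": 0}

```text
time_s: 18.7
eef_pos: [0.4358, 0.1083, 0.1141]
ee_rot: [-0.701, 0.713, 0.012, 0.011]
ft_force: [4.8, -1.6, -6.9]
opening: 0.191
```

```bash
python3 - <<'E'
from h import *
st()
f=imaging.grab_frame("wrist");save(f,"wrist12")
f=imaging.grab_frame("scene");cv2.imwrite("pics/scene12.png",cv2.resize(f["img"][150:250,160:280,::-1],None,fx=6,fy=6))
f=imaging.grab_frame("top");rim(f,.449,.291,.112)
E
```

```text
t 18.7 p [0.4358 0.1083 0.1141] jaw 90.05 tool y [ 0.032 -0.017 -0.999] q [ 0.2  -0.06  2.22 -0.03  0.95 -1.35] F [ 4.8 -1.6 -6.9] op 0.191
rim [0.4462 0.2865 0.0364] 3 0.0 0.1115
```

View pics/scene12.png

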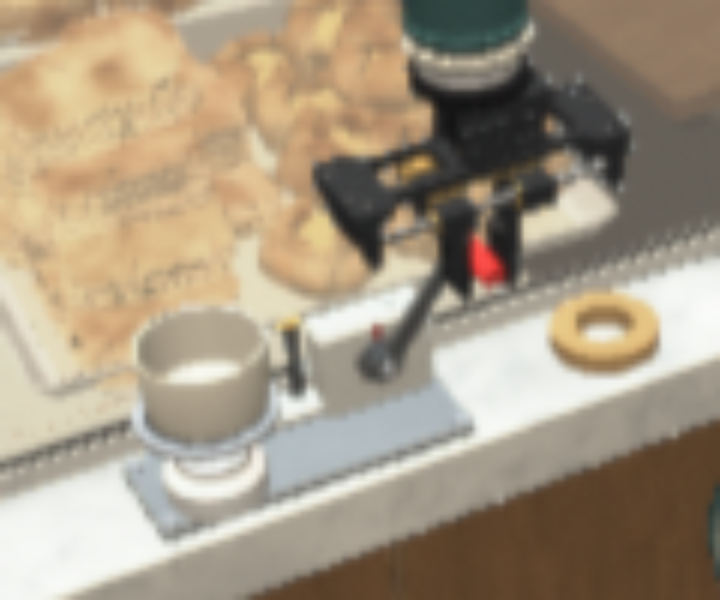

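View pics/wrist12.png

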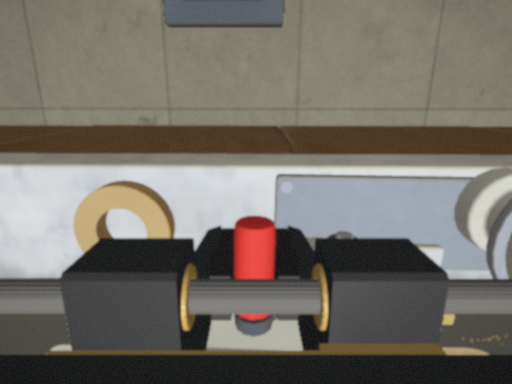

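step_arm:
  deltas:
    - {"grip": 0, "slide": [0, 0.43, 0.33], "spin": 0}
    - {"grip": 0, "slide": [0.05, 0.87, 0.63], "spin": 0}
    - {"grip": 0, "slide": [0.1, 1.33, 0.91], "spin": 0}
    - {"grip": 0, "slide": [0.1, 1.81, 1.16], "spin": 0}
    - {"grip": 0, "slide": [0.1, 2.3, 1.38], "spin": 0}
    - {"grip": 0, "slide": [0.1, 2.81, 1.58], "spin": 0}
    - {"grip": 0, "slide": [0.1, 3.32, 1.74], "spin": 0}
    - {"grip": 0, "slide": [0.1, 3.84, 1.88], "spin": 0}
    - {"grip": 0, "slide": [0.1, 4.38, 1.99], "spin": 0}
    - {"grip": 0, "slide": [0.1, 4.91, 2.06], "spin": 0}
    - {"grip": 0, "slide": [0.1, 5.45, 2.1], "spin": 0}
    - {"grip": 0, "slide": [0.1, 5.85, 2.12], "spin": 0}

```text
time_s: 20.05
eef_pos: [0.4366, 0.167, 0.135]
ee_rot: [-0.701, 0.713, 0.012, 0.01]
ft_force: [1.3, -5.3, -6.3]
opening: 0.191
```

step_arm:
  deltas:
    - {"grip": 0, "slide": [0, 0, 0], "spin": 0}
    - {"grip": 0, "slide": [0, 0, 0], "spin": 0}
    - {"grip": 0, "slide": [0, 0, 0], "spin": 0}

```text
time_s: 20.35
eef_pos: [0.4366, 0.1668, 0.1349]
ee_rot: [-0.701, 0.713, 0.012, 0.01]
ft_force: [1.3, -4.4, -4.1]
opening: 0.187
```

```bash
python3 - <<'E'
from h import *
st()
f=imaging.grab_frame("wrist");save(f,"wrist13")
f=imaging.grab_frame("scene");save(f,"scene13f");cv2.imwrite("pics/scene13.png",cv2.resize(f["img"][150:250,160:280,::-1],None,fx=6,fy=6))
for t in ("ramekin","lift_plate","lever_knob","lift_lever"):print(t,[(round(b["score"],2),towld(f,b["position"]).round(4)) for b in nets.boxes_of(t,f)])
f=imaging.grab_frame("top");rim(f,.449,.291,.133)
E
```

```text
t 20.35 p [0.4366 0.1668 0.1349] jaw 90.1 tool y [ 0.031 -0.017 -0.999] q [ 0.33 -0.05  2.16 -0.03  1.   -1.23] F [ 1.3 -4.4 -4.1] op 0.187
ramekin [(0.87, array([0.4502, 0.2909, 0.1122]))]
lift_plate [(0.6, array([0.4208, 0.3083, 0.0864]))]
lever_knob []
lift_lever [(0.5, array([0.4637, 0.1742, 0.0817]))]
rim [0.4499 0.2892 0.0396] 27 0.0009 0.1319
```

View pics/scene13.png

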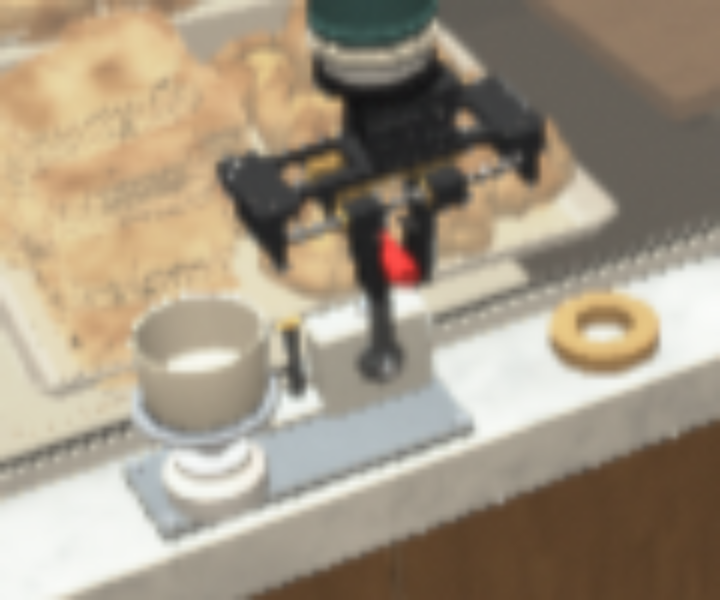

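View pics/wrist13.png

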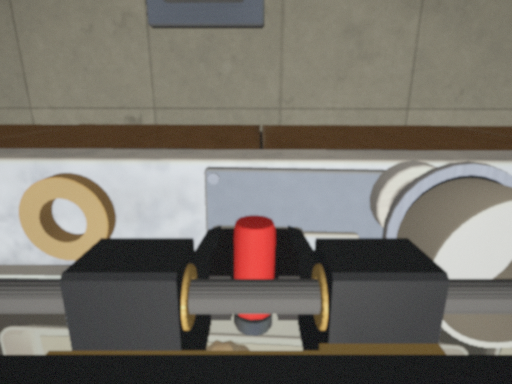

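step_arm:
  deltas:
    - {"grip": 0, "slide": [0, 0.1, 0], "spin": 0}
    - {"grip": 0, "slide": [0, 0.1, 0], "spin": 0}
    - {"grip": 0, "slide": [0, 0.1, 0], "spin": 0}
    - {"grip": 0, "slide": [0, 0.1, 0], "spin": 0}

```text
time_s: 21.1
eef_pos: [0.4366, 0.1678, 0.1349]
ee_rot: [-0.701, 0.713, 0.012, 0.01]
ft_force: [1.6, -4.2, -6.1]
opening: 0.191
```

```bash
python3 - <<'E'
from h import *
st()
f=imaging.grab_frame("wrist");save(f,"wrist14")
c,W=floorfit(f,.449,.295,.091)
x,y,z=np.moveaxis(W,-1,0)
m=(z>.082)&(z<.089)&(x<.425)&(x>.40)&(y>.25)&(y<.33);print("plate z",np.median(z[m]),m.sum())
rim(f,.449,.291,.133)
im=f["img"].astype(int);m=(im[...,0]>120)&(im[...,1]<70)&(im[...,2]<70);P=W[m];P=P[np.isfinite(P[:,0])&(P[:,2]>.1)];print("knob",np.percentile(P,[2,50,98],axis=0).round(4))
f=imaging.grab_frame("scene")
for t in("lift_lever","cam_lift"):
    for b in nets.masks_of(t,f)[:1]: print(t,b["score"],b["region"].sum())
im=f["img"].copy()
# project axis candidates: where is lever hub
W=cloud(f);cv2.imwrite("pics/scene14.png",cv2.resize(im[165:225,195:255,::-1],None,fx=10,fy=10,interpolation=cv2.INTER_CUBIC))
for p in([.462,.167,.05],[.462,.167,.145],[.45,.291,.085]): print(p,((px(f,np.array(p))-[195,165])*10).round(0))
E
```

```text
t 21.1 p [0.4366 0.1678 0.1349] jaw 90.09 tool y [ 0.031 -0.017 -0.999] q [ 0.33 -0.04  2.16 -0.03  1.   -1.22] F [ 1.6 -4.2 -6.1] op 0.191
floor slope/z [-0.0055  0.0158  0.0919] 2331 0.00057
plate z 0.0864851403788125 1776
rim [0.4492 0.2908 0.0393] 1776 0.00076 0.1335
knob [[0.4088 0.1601 0.1434]
 [0.4246 0.1677 0.1523]
 [0.4582 0.1771 0.2034]]
lift_lever 0.43 84
cam_lift 0.84 1193
[0.462, 0.167, 0.05] [294. 450.]
[0.462, 0.167, 0.145] [275. 246.]
[0.45, 0.291, 0.085] [ -7. 497.]
```

View pics/scene14.png

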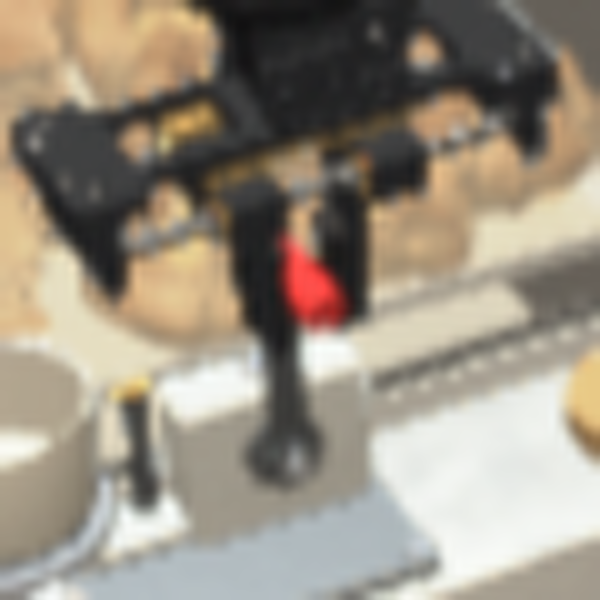

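```bash
python3 - <<'E'
from h import *
f=imaging.grab_frame("top")
for t in("tape_roll","sugar_shaker","bench_scraper"):print(t,[(round(b["score"],2),towld(f,b["position"]).round(3)) for b in nets.boxes_of(t,f)[:1]])
st();print(arm.finish_job())
E
```

```text
tape_roll [(0.66, array([0.473, 0.004, 0.018]))]
sugar_shaker [(0.92, array([0.457, 0.511, 0.106]))]
bench_scraper [(0.63, array([ 0.479, -0.529, -0.001]))]
t 21.5 p [0.4366 0.1679 0.135 ] jaw 90.1 tool y [ 0.031 -0.017 -0.999] q [ 0.33 -0.04  2.16 -0.03  1.   -1.22] F [ 1.4 -4.6 -5.7] op 0.193
the job is handed in; nothing more can be done
None
```

The ramekin stands upright on the lift plate with the plate at full height. I handed the job in at 21.5 s with the gripper still holding the knob.

- **Ramekin:** I lifted it off the turntable by its left wall and set it down until it stood level on the lowered plate. It tilted about 4° in the grip, so I pressed it flat before letting go. The last check put its centre at (0.449, 0.291), against a plate centre of about (0.4485, 0.2915).
- **Lift:** the plate and ramekin rose about 25 mm. The gripper's path matches a 95 mm arc to lever upright, by my estimate within about 0.02 rad. The force on the hand along the knob's swing, 4 to 5 N, agrees with the spring at that angle.
- **Bystanders:** tape roll, sugar shaker and bench scraper are within about 5 mm of where they started, which is the detector's own error.
- **Glass screen:** I saw no sign of contact, but I had no direct measurement of force on the arm's upper links.
- **Checks that disagreed:** the scene camera was too coarse to confirm the lever angle by itself. The lift plate detections scattered by a few mm, and some partly hidden ones were useless. I relied on the early unobstructed fit of the plate and on the depth readings.
- **Wrong turn:** one early gripper turn ran joint 6 to its range limit (2.55). The move was held there and I turned it back the other way. It left the gripper leaning 1 to 2° for the rest of the job.

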